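# Find the rocking shield cover on the filter bank and press it home

## Robot

A 6-joint arm with a two-finger parallel gripper is mounted at the origin on the work surface. World frame = base frame: x ahead of the robot, y to its left, z up, the work surface at z = 0. Lengths are in mm, angles in rad, forces in N, time in s.
With the tool pointing down it reaches from about 400 to 925 mm from the base axis. Payload 12.5 kg.
Tool frame: the origin (TCP) lies midway between the tips of the shut fingers; the grasp point (between the pads) lies 19 mm behind it; z points along the fingers, y is the direction in which the jaws open and shut (so a half turn about z gives the same grasp; the last joint's range is limited). The gripper opens to 95 mm and grips with 3 to 60 N. Pads are 20 mm wide; open, the fingers measure 119 mm over their backs; the gripper's body (75 mm by 180 mm) begins 59 mm behind the grasp point.
Start: joints at [1.107, 0.491, 1.559, -0, 1.092, -0.106], TCP at [218.87, 585.445, 187.961] pointing down, gripper open.
Joint ranges: [-3.1, 3.1], [-0.84, 2.19], [0.05, 2.79], [-1.13, 4.28], [0.06, 2.93], [-2.69, 2.69]. Speed limits (rad/s): [2.22, 2.22, 2.79, 3.14, 3.14, 3.14].

## Interface

Orientations are given as [roll, pitch, yaw] about the fixed x, y, z axes, in that order (R = Rz(yaw) Ry(pitch) Rx(roll)).
In Python, from cell import env gives the robot as it stands.
- The arm moves only by the tool arm_command, never from a script. Its argument "steps" is a list of rows, each an object of numbers: "dx", "dy", "dz": the shift along the tool's x, y, z as a fraction of full scale; "rx", "ry", "rz": the turn, a rotation vector about the tool's x, y, z as a fraction of full scale; "claw": the gripper command: -1 is fully open, 1 is shut, values between are in proportion. In form: [{"dx": .., "dy": .., "dz": .., "rx": .., "ry": .., "rz": .., "claw": ..}, ...]. A call has 1 to 10 rows; each row shifts and turns the pose as measured when the row begins, along the tool's axes as they then stand; what a row does not reach is not made up. Full scale, the value 1, is 0.8 m for a shift and 90 degrees for a turn. A row lasts 1/8 s, in which the tool goes at most 62.5 mm and 10.7 degrees, less where a joint would pass 70% of its speed; a pose out of reach is approached as far as the arm can. A call with a number of a shift or a turn outside -1 to 1 is refused whole. A call with a gripper value outside its range is refused whole. The fingers move at their own pace and stop on an object; the grip force is fixed at half the most. Time passes only in rows, so rows that do not move let the fingers close. It gives the time, the measured TCP pose, the force and the opening at its end, in the units of the state.
- env.state(): the state, without advancing time (a new reading comes with each control period).
- env.read_camera(name): name is "side" or "top"; returns (picture, depth): 400x640x3 uint8, red, green, blue; 400x640 float32, mm along the optical axis (not along the pixel's ray), 0 where there is no reading.
- env.get_calibration(name): a dict with "vfov" (degrees; the focal length in pixels is half the picture's height over the tangent of half this angle, whatever the lens; pixels are square), "cx", "cy" (the principal point, pixels), "k1" (the pictures are not rectified: a ray, as slopes to the right and down, at radius r is drawn at 1 + k1 r^2 times it, then the intrinsics apply), "xyz" and "attitude" of the camera in the world. Camera axes: x right, y up, looking along -z (the intrinsics and any distortion apply to the point x, -y, -z); pixel columns grow to the right and rows downward; lengths in mm; the calibration is good to about 2 mm. A picture is of the moment at which its call begins. get_calibration takes no time and is no camera call.
- env.job_done(): hands the job in, once; it reports no verdict.
The state is a dict: "t": time; "joints": joint angles; "qvel": joint speeds; "tau": joint torques, N m; "eef_pos": TCP position; "tcp_rot": TCP orientation; "ft_force": force on the tool from outside, world axes, zero at the start; "moment": the same for the moment, N m; "opening": opening from 0.0 (shut) to 1.0 (fully open).
Only numpy, scipy, OpenCV 4.12 (cv2) and the standard library are available. Lean on these libraries where they do the work, as an engineer would, in place of code of your own. Each camera call takes 0.05 s, during which the arm holds its last target.

## Task

One of the four press-on shield covers on the open grey filter enclosure was never pushed home. Press lightly with the fingertips near one end of one cover after another until you find the one that rocks, then press that cover down in its middle until it sits fully home, level with the other three. Only press: do not pull a cover up or bear down so hard that it dents, and leave the meter, the resistor and the battery pack where they are.

Things in the scene. Friction and masses are not known exactly. Their poses are not given: they have to be found in the camera images.
- filter_box: grey open-topped aluminium enclosure, fixed on the desk, 126 mm (x) by 256 mm (y), walls 44 mm high; origin at the centre of its underside, on the desk, z up. Four screened compartments stand in it, centres at x = 0, y = -90, -30, 30 and 90 mm, each with one cover. A cover's top is 54 mm above the desk when it is home
- cover_a_mid (a point): centre of the top face of one of four alike bright tinned-steel covers, 102 mm long (its x), 56 mm wide (its y), with a 10 mm flange that slips down over a compartment's walls. Its x runs along that of filter_box, its z points up and leans when the cover tips. The letter does not tell its place in the row
- cover_b_mid (a point): as cover_a_mid, another cover. Of all four: a cover that is home does not give. The loose one stands about 4 mm proud and level, gripping only by two spring dimples at the middle of its long sides; a light press (2 to 3 N) some 35 mm from its middle, towards either end along x, tips it by about 0.08 rad until that end lands; let go, it springs back level
- cover_c_mid (a point): as cover_a_mid, another cover. Of all four: a press in the middle does not tip a loose cover; with 8 to 12 N there it slides down home, stays down and no longer rocks
- cover_d_mid (a point): as cover_a_mid, another cover. Of all four: a cover dents if pressed with more than 60 N
- swr_meter_mid (a point): centre of the loose silver standing-wave meter, a box 70 by 125 mm and 65 mm high with a dial on one long side, standing on the desk off the +y end of the enclosure; bystander
- resistor_mid (a point): centre of the loose white ceramic power resistor, a bar 75 by 18 by 18 mm with wire ends, lying on the desk on the robot's side of the enclosure; bystander
- battery_pack_mid (a point): centre of the loose red rechargeable battery pack, five cells side by side, 51 by 86 mm and 17 mm high, lying on the desk off the -y end of the enclosure; bystander

How it is judged:
By the outcome, as a careful person would: the job done as asked, in the order asked, and still so for the second after the job is handed in, with the robot touching nothing.
It also fails if it takes over 51 s, if anything falls off the work surface, if the arm or the gripper's body presses on something with over 40 N, if the wrist force passes 120 N, or if a joint passes its speed limit or range.

## Working session

There is one attempt and no reset: what is moved stays moved. The work goes in short steps, Python scripts to look and compute and a tool call to move; the robot and the scene stay as the last step left them, time stands still between calls to the robot, and variables do not carry over. Pictures are saved under pics/ and viewed, and the job is handed in when it is done.

Besides the shell and the picture viewer there is one more tool, called by a JSON object that holds its "name" and its "arguments", one argument or row to a line. arm_command: Moves the arm, as the interface text tells. Its arguments: {"type":"object","properties":{"steps":{"type":"array","items":{"type":"object","properties":{"dx":{"type":"number"},"dy":{"type":"number"},"dz":{"type":"number"},"rx":{"type":"number"},"ry":{"type":"number"},"rz":{"type":"number"},"claw":{"type":"number"}}}}},"required":["steps"]}

```bash
mkdir -p pics; ls; python3 - <<'E'
from cell import env
import cv2,numpy as np
print(env.state())
for n in("side","top"):
    p,d=env.read_camera(n); print(n,env.get_calibration(n))
    cv2.imwrite(f"pics/{n}0.png",p[:,:,::-1]); np.save(f"{n}0.npy",d)
E
```

```text
pics
{'t': 0.0, 'joints': array([ 1.10739075e+00,  4.91560500e-01,  1.55947487e+00,  4.62294829e-06,
        1.09170083e+00, -1.05589718e-01]), 'qvel': array([-0.00053023, -0.00121307, -0.00204217, -0.00049534, -0.00054768,
        0.00117969]), 'tau': array([ 1.95488225e-03, -6.12638927e+01, -2.58186257e+01,  6.93158386e-02,
        4.82391589e-02, -6.36983236e-05]), 'eef_pos': array([218.73576926, 585.16735955, 187.35242944]), 'tcp_rot': array([-3.14045590e+00, -1.24600214e-04,  2.78377459e+00]), 'ft_force': array([ 0.14778317, -0.53167263, -1.11294153]), 'moment': array([0.00984272, 0.00264545, 0.01477171]), 'opening': 1.0033077631864975}
side {'vfov': 43.62906079052058, 'cx': 316.425690198, 'cy': 200.985678765885, 'k1': 0.009699846933889457, 'xyz': array([501.97993047, 816.24041357, 644.82883095]), 'attitude': array([ 0.94349237, -0.00823442, -3.08126713])}
top {'vfov': 47.98603377609838, 'cx': 321.92800721158824, 'cy': 192.0219501085538, 'k1': -0.10462292671554999, 'xyz': array([498.76150558,  42.54133094, 944.16808174]), 'attitude': array([ 0.06182358,  0.00705362, -1.5994886 ])}
```

View pics/top0.png

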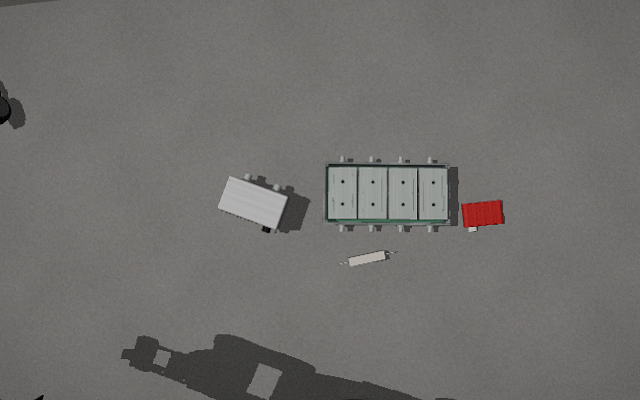

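View pics/side0.png

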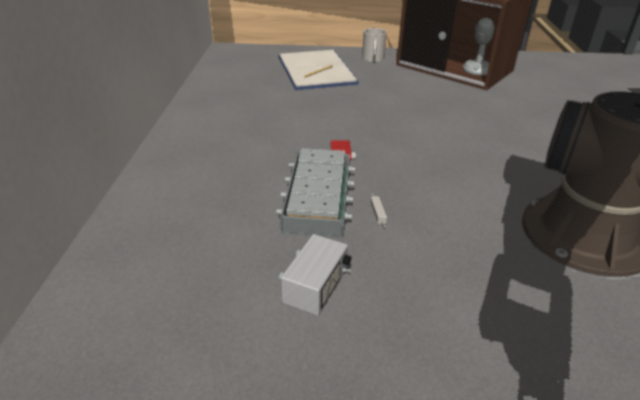

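The top view shows the four covers at about px (342–433, 193). The meter is at (253, 203), the resistor at (367, 258) and the battery at (482, 213). Next I'll measure their positions.

```bash
cat > h.py <<'E'
import numpy as np,cv2
from scipy.spatial.transform import Rotation as R
def cloud(cal,d):
    H,W=d.shape; f=H/2/np.tan(np.radians(cal["vfov"]/2))
    K=np.array([[f,0,cal["cx"]],[0,f,cal["cy"]],[0,0,1.]])
    v,u=np.mgrid[:H,:W].astype(float)
    # r in drawn = r*(1+k1 r^2)
    p=cv2.undistortPointsIter(np.stack([u.ravel(),v.ravel()],1)[:,None],K,np.array([cal["k1"],0,0,0.]),None,None,(3,50,1e-10))[:,0]
    z=d.ravel()
    c=np.stack([p[:,0]*z,-p[:,1]*z,-z],1)
    P=c@R.from_euler('xyz',cal["attitude"]).as_matrix().T+cal["xyz"]
    P[z==0]=np.nan
    return P.reshape(H,W,3)
E
python3 - <<'E'
from cell import env
from h import *
for n in("top","side"):
    d=np.load(n+"0.npy");P=cloud(env.get_calibration(n),d);np.save(n+"P.npy",P)
P=np.load("topP.npy")
print("desk z",np.nanmedian(P[300:320,500:600,2]))
for u,v in[(342,182),(342,204),(372,182),(372,204),(403,182),(403,204),(433,182),(433,204)]:
    print(u,v,P[v,u].round(1))
for u in(342,372,403,433):
    q=P[170:216,u-11:u+12].reshape(-1,3);m=np.abs(q[:,2]-np.nanmedian(q[:,2]))<8;print(u,np.nanmean(q[m],0).round(1),np.nanmedian(q[:,2]).round(2),q[m,2].std().round(2))
img=cv2.imread("pics/top0.png");cv2.imwrite("pics/z.png",cv2.resize(img[145:245,315:515],None,fx=4,fy=4,interpolation=cv2.INTER_CUBIC))
z=P[:,:,2];Q=P.reshape(-1,3)
m=(Q[:,2]>48)&(Q[:,2]<66)&(abs(Q[:,0]-500)<120)&(Q[:,1]<60)&(Q[:,1]>-250)
q=Q[m][:,:2].astype(np.float32)
print("rect",cv2.minAreaRect(q))
mm=((z>46)&(z<66)).astype(np.uint8);mm[:, :318]=0;mm[:,455:]=0
np.save("mm.npy",mm);print(q.mean(0))
for nm,(a,b,c,e),lo in(("meter",(215,290,172,235),55),("res",(345,388,248,268),10),("bat",(460,504,198,228),10)):
    q=P[c:e,a:b].reshape(-1,3);q=q[q[:,2]>lo];print(nm,cv2.minAreaRect(q[:,:2].astype(np.float32)),np.median(q[:,2]))
E
```

```text
desk z 1.1988576005579716
342 182 [572.7   6.8  55.1]
342 204 [529.1   8.2  54.9]
372 182 [571.  -52.8  54.9]
372 204 [527.3 -51.2  55.3]
403 182 [ 569.  -114.    58.1]
403 204 [ 525.4 -112.5   57. ]
433 182 [ 567.2 -173.9   58.9]
433 204 [ 523.6 -172.1   58.5]
342 [551.8   7.5  54.9] 54.94 1.54
372 [550.2 -52.   55.1] 55.02 1.57
403 [ 548.4 -113.8   55. ] 54.95 1.58
433 [ 546.5 -172.9   59.3] 59.31 1.52
rect ((548.0223999023438, -82.79110717773438), (250.63827514648438, 120.7926254272461), 87.15187072753906)
[548.3085  -82.16645]
meter ((533.2430419921875, 186.26092529296875), (125.45513916015625, 78.41294860839844), 67.68854522705078) 65.81377771949485
res ((418.3958740234375, -39.63686752319336), (18.43968391418457, 88.66094207763672), 10.251764297485352) 18.79076183595396
bat ((501.62347412109375, -286.38531494140625), (52.720191955566406, 85.07086181640625), 3.776472330093384) 17.34714874123108
```

View pics/z.png

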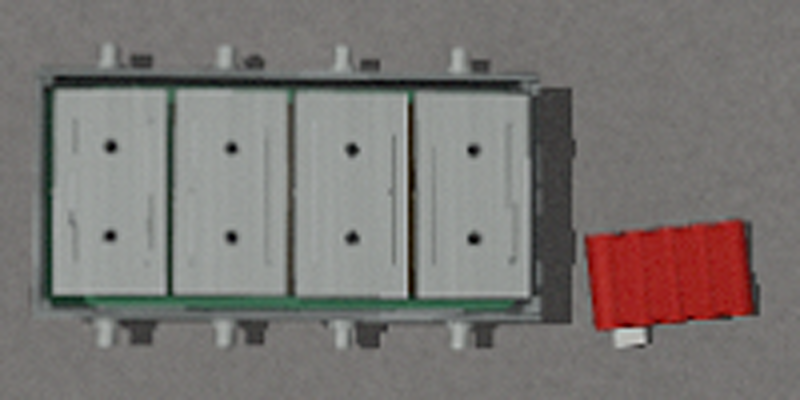

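The camera suggests the −y-most cover, at about (546.5, −172.8), is proud: 59.3 mm against 55 mm for the others. Spacing and yaw (about −0.031) match the drawing. I'll check this by pressing its end first. Before that, I'm closing and turning the tool.

{"name": "arm_command", "arguments": {
  "steps": [
    {"rz": -0.104,"claw": 1},
    {"rz": -0.104,"claw": 1},
    {"claw": 1}
  ]
}}

```text
$.steps[0]: bad value
```

```bash
cat >> h.py <<'E'
def to(env,t):
    s=env.state();Rm=R.from_euler('xyz',s["tcp_rot"])
    d=Rm.inv().apply(np.array(t)-s["eef_pos"])
    print("t",s["t"],s["eef_pos"].round(1),s["tcp_rot"].round(3),"F",s["ft_force"].round(1),"op",round(s["opening"],2),"M",s["moment"].round(2))
    print("mm",d.round(1),"frac",(d/800).round(4))
E
python3 -c "
from cell import env
from h import *
to(env,(500,200,150))"
```

```text
t 0.1 [218.7 585.2 187.4] [-3.141 -0.     2.784] F [-0.7  0.6  0.5] op 1.0 M [-0.03 -0.01 -0.  ]
mm [-398.3 -262.3   37.7] frac [-0.4979 -0.3278  0.0471]
```

{"name": "arm_command", "arguments": {
  "steps": [
    {"dx": 0,"dy": 0,"dz": 0,"rx": 0,"ry": 0,"rz": -0.104,"claw": 1},
    {"dx": 0,"dy": 0,"dz": 0,"rx": 0,"ry": 0,"rz": -0.104,"claw": 1},
    {"dx": 0,"dy": 0,"dz": 0,"rx": 0,"ry": 0,"rz": 0,"claw": 1}
  ]
}}

```text
t: 0.48
eef_pos: [218.5, 584.8, 186.3]
tcp_rot: [-3.139, -0.001, 3.118]
ft_force: [0.2, 0.3, 0.5]
opening: 0.742
```

```bash
python3 -c "
from cell import env
from h import *
to(env,(500,200,150))"
```

```text
t 0.475 [218.5 584.8 186.3] [-3.139e+00 -1.000e-03  3.118e+00] F [0.2 0.3 0.5] op 0.74 M [0.04 0.02 0.04]
mm [-290.5 -377.9   37. ] frac [-0.3631 -0.4724  0.0463]
```

{"name": "arm_command", "arguments": {
  "steps": [
    {"dx": -0.045,"dy": -0.059,"dz": 0.004,"rx": 0,"ry": 0,"rz": 0,"claw": 1},
    {"dx": -0.045,"dy": -0.059,"dz": 0.004,"rx": 0,"ry": 0,"rz": 0,"claw": 1},
    {"dx": -0.045,"dy": -0.059,"dz": 0.004,"rx": 0,"ry": 0,"rz": 0,"claw": 1},
    {"dx": -0.045,"dy": -0.059,"dz": 0.004,"rx": 0,"ry": 0,"rz": 0,"claw": 1},
    {"dx": -0.045,"dy": -0.059,"dz": 0.004,"rx": 0,"ry": 0,"rz": 0,"claw": 1},
    {"dx": -0.045,"dy": -0.059,"dz": 0.004,"rx": 0,"ry": 0,"rz": 0,"claw": 1},
    {"dx": -0.045,"dy": -0.059,"dz": 0.004,"rx": 0,"ry": 0,"rz": 0,"claw": 1},
    {"dx": -0.045,"dy": -0.059,"dz": 0.004,"rx": 0,"ry": 0,"rz": 0,"claw": 1}
  ]
}}

```text
t: 1.48
eef_pos: [498.1, 187.9, 160.0]
tcp_rot: [-3.14, -0.0, 3.089]
ft_force: [0.1, 0.9, 0.3]
opening: 0.006
```

```bash
python3 -c "
from cell import env
from h import *
to(env,(509,-172,110))"
```

```text
t 1.475 [498.1 187.9 160. ] [-3.14  -0.     3.089] F [0.1 0.9 0.3] op 0.01 M [ 0.02 -0.02  0.  ]
mm [ -29.7 -358.7   50.7] frac [-0.0371 -0.4484  0.0633]
```

{"name": "arm_command", "arguments": {
  "steps": [
    {"dx": -0.006,"dy": -0.074,"dz": 0.006,"rx": 0,"ry": 0,"rz": -0.013,"claw": 1},
    {"dx": -0.006,"dy": -0.074,"dz": 0.01,"rx": 0,"ry": 0,"rz": 0,"claw": 1},
    {"dx": -0.006,"dy": -0.074,"dz": 0.01,"rx": 0,"ry": 0,"rz": 0,"claw": 1},
    {"dx": -0.006,"dy": -0.074,"dz": 0.01,"rx": 0,"ry": 0,"rz": 0,"claw": 1},
    {"dx": -0.006,"dy": -0.074,"dz": 0.01,"rx": 0,"ry": 0,"rz": 0,"claw": 1},
    {"dx": -0.006,"dy": -0.07,"dz": 0.01,"rx": 0,"ry": 0,"rz": 0,"claw": 1},
    {"dx": 0,"dy": 0,"dz": 0,"rx": 0,"ry": 0,"rz": 0,"claw": 1}
  ]
}}

```text
t: 2.35
eef_pos: [511.9, -180.4, 113.7]
tcp_rot: [-3.14, 0.002, 3.075]
ft_force: [-0.5, 0.1, -0.4]
opening: 0.004
```

```bash
python3 -c "
from cell import env
from h import *
import cv2
to(env,(509,-172,70))
for n in ('top','side'):
  p,d=env.read_camera(n);cv2.imwrite('pics/%s1.png'%n,p[:,:,::-1])"
```

```text
t 2.35 [ 511.9 -180.4  113.7] [-3.140e+00  2.000e-03  3.075e+00] F [-0.5  0.1 -0.4] op 0.0 M [ 0.08  0.04 -0.01]
mm [ 3.5  8.3 43.7] frac [0.0044 0.0104 0.0546]
```

View pics/top1.png

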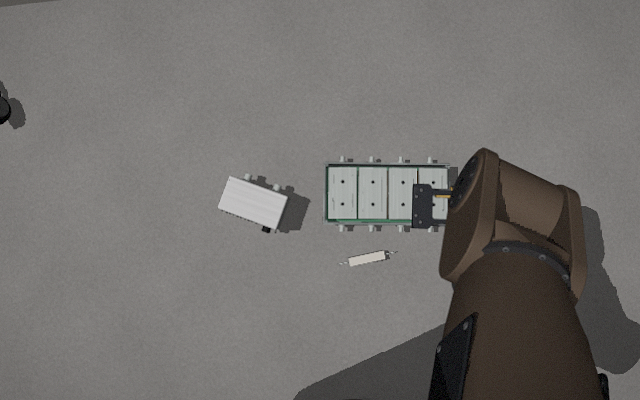

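View pics/side1.png

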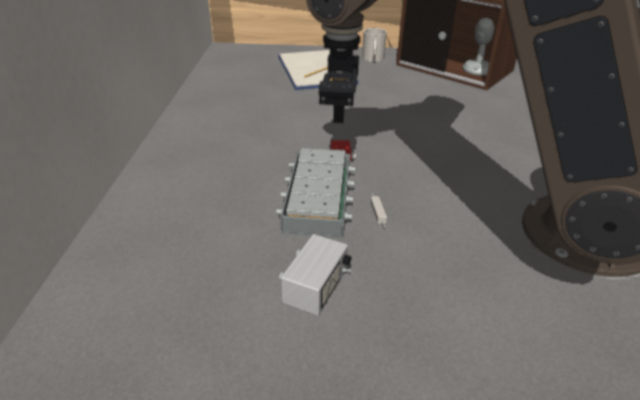

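The top view shows the wrist partly over the −y cover, at (450, 190). The side view shows the shut fingers at (338, 115), clear above that end of the enclosure. I'll correct the position and go down to just above the cover.

{"name": "arm_command", "arguments": {
  "steps": [
    {"dx": 0.004,"dy": 0.01,"dz": 0.025,"rx": 0,"ry": 0,"rz": -0.02,"claw": 1},
    {"dx": 0,"dy": 0,"dz": 0.018,"rx": 0,"ry": 0,"rz": 0,"claw": 1},
    {"dx": 0,"dy": 0,"dz": 0.01,"rx": 0,"ry": 0,"rz": 0,"claw": 1},
    {"dx": 0,"dy": 0,"dz": 0,"rx": 0,"ry": 0,"rz": 0,"claw": 1}
  ]
}}

```text
t: 2.95
eef_pos: [510.1, -165.7, 71.5]
tcp_rot: [-3.14, 0.003, 3.11]
ft_force: [1.0, -0.5, -0.0]
opening: 0.007
```

```bash
python3 -c "
from cell import env
from h import *
to(env,(509,-172,62))"
```

```text
t 2.95 [ 510.1 -165.7   71.5] [-3.14e+00  3.00e-03  3.11e+00] F [ 1.  -0.5 -0. ] op 0.01 M [ 0.11  0.01 -0.04]
mm [ 0.9 -6.3  9.5] frac [ 0.0011 -0.0079  0.0118]
```

{"name": "arm_command", "arguments": {
  "steps": [
    {"dx": 0.001,"dy": -0.008,"dz": 0.008,"rx": 0,"ry": 0,"rz": 0,"claw": 1},
    {"dx": 0,"dy": 0,"dz": 0,"rx": 0,"ry": 0,"rz": 0,"claw": 1},
    {"dx": 0,"dy": 0,"dz": 0,"rx": 0,"ry": 0,"rz": 0,"claw": 1}
  ]
}}

```text
t: 3.32
eef_pos: [509.6, -172.9, 65.5]
tcp_rot: [-3.139, 0.004, 3.109]
ft_force: [0.5, 0.4, -0.6]
opening: 0.005
```

```bash
python3 -c "
from cell import env
from h import *
to(env,(509,-172,59))"
```

```text
t 3.325 [ 509.6 -172.9   65.5] [-3.139  0.004  3.109] F [ 0.5  0.4 -0.6] op 0.01 M [-0.01  0.02 -0.02]
mm [0.7 0.8 6.5] frac [0.0008 0.0011 0.0081]
```

Now small steps down, watching the force.

{"name": "arm_command", "arguments": {
  "steps": [
    {"dx": 0,"dy": 0,"dz": 0.005,"rx": 0,"ry": 0,"rz": 0,"claw": 1},
    {"dx": 0,"dy": 0,"dz": 0,"rx": 0,"ry": 0,"rz": 0,"claw": 1}
  ]
}}

```text
t: 3.58
eef_pos: [509.7, -173.0, 61.4]
tcp_rot: [-3.139, 0.004, 3.109]
ft_force: [-0.7, 0.5, 0.5]
opening: 0.009
```

{"name": "arm_command", "arguments": {
  "steps": [
    {"dx": 0,"dy": 0,"dz": 0.0015,"rx": 0,"ry": 0,"rz": 0,"claw": 1},
    {"dx": 0,"dy": 0,"dz": 0,"rx": 0,"ry": 0,"rz": 0,"claw": 1}
  ]
}}

```text
t: 3.82
eef_pos: [509.8, -173.0, 60.2]
tcp_rot: [-3.139, 0.005, 3.109]
ft_force: [0.9, 1.1, 0.7]
opening: 0.004
```

{"name": "arm_command", "arguments": {
  "steps": [
    {"dx": 0,"dy": 0,"dz": 0.0015,"rx": 0,"ry": 0,"rz": 0,"claw": 1},
    {"dx": 0,"dy": 0,"dz": 0,"rx": 0,"ry": 0,"rz": 0,"claw": 1}
  ]
}}

```text
t: 4.08
eef_pos: [509.8, -172.9, 59.0]
tcp_rot: [-3.139, 0.005, 3.109]
ft_force: [-0.4, 0.7, 0.1]
opening: 0.008
```

{"name": "arm_command", "arguments": {
  "steps": [
    {"dx": 0,"dy": 0,"dz": 0.001,"rx": 0,"ry": 0,"rz": 0,"claw": 1},
    {"dx": 0,"dy": 0,"dz": 0,"rx": 0,"ry": 0,"rz": 0,"claw": 1}
  ]
}}

```text
t: 4.32
eef_pos: [509.8, -172.9, 58.1]
tcp_rot: [-3.139, 0.005, 3.109]
ft_force: [0.4, 0.0, 0.3]
opening: 0.006
```

{"name": "arm_command", "arguments": {
  "steps": [
    {"dx": 0,"dy": 0,"dz": 0.001,"rx": 0,"ry": 0,"rz": 0,"claw": 1},
    {"dx": 0,"dy": 0,"dz": 0,"rx": 0,"ry": 0,"rz": 0,"claw": 1}
  ]
}}

```text
t: 4.58
eef_pos: [509.8, -173.0, 57.3]
tcp_rot: [-3.139, 0.005, 3.109]
ft_force: [0.2, -0.0, -0.2]
opening: 0.004
```

{"name": "arm_command", "arguments": {
  "steps": [
    {"dx": 0,"dy": 0,"dz": 0.001,"rx": 0,"ry": 0,"rz": 0,"claw": 1},
    {"dx": 0,"dy": 0,"dz": 0,"rx": 0,"ry": 0,"rz": 0,"claw": 1}
  ]
}}

```text
t: 4.82
eef_pos: [509.8, -173.0, 56.5]
tcp_rot: [-3.139, 0.005, 3.109]
ft_force: [-0.6, -0.6, 0.2]
opening: 0.003
```

{"name": "arm_command", "arguments": {
  "steps": [
    {"dx": 0,"dy": 0,"dz": 0.001,"rx": 0,"ry": 0,"rz": 0,"claw": 1},
    {"dx": 0,"dy": 0,"dz": 0,"rx": 0,"ry": 0,"rz": 0,"claw": 1}
  ]
}}

```text
t: 5.08
eef_pos: [509.8, -173.0, 55.6]
tcp_rot: [-3.139, 0.005, 3.109]
ft_force: [0.3, 0.3, 0.7]
opening: 0.009
```

{"name": "arm_command", "arguments": {
  "steps": [
    {"dx": 0,"dy": 0,"dz": 0.001,"rx": 0,"ry": 0,"rz": 0,"claw": 1},
    {"dx": 0,"dy": 0,"dz": 0,"rx": 0,"ry": 0,"rz": 0,"claw": 1}
  ]
}}

```text
t: 5.32
eef_pos: [509.8, -173.0, 54.7]
tcp_rot: [-3.139, 0.005, 3.109]
ft_force: [-0.4, 0.3, -0.5]
opening: 0.006
```

```bash
python3 -c "
from cell import env
from h import *
import cv2
to(env,(509,-172,55))
p,d=env.read_camera('side');np.save('side2.npy',d);cv2.imwrite('pics/side2.png',cv2.resize(p[130:250,260:400,::-1],None,fx=5,fy=5,interpolation=cv2.INTER_CUBIC))
to(env,(509,-172,55))"
```

```text
t 5.325 [ 509.8 -173.    54.7] [-3.139  0.005  3.109] F [-0.4  0.3 -0.5] op 0.01 M [-0.02  0.09 -0.  ]
mm [ 0.8  0.9 -0.3] frac [ 0.0011  0.0012 -0.0004]
t 5.375 [ 509.8 -173.    54.8] [-3.139  0.005  3.109] F [0.1 0.8 0.5] op 0.0 M [0.02 0.   0.02]
mm [ 0.9  0.9 -0.2] frac [ 0.0011  0.0012 -0.0003]
```

View pics/side2.png

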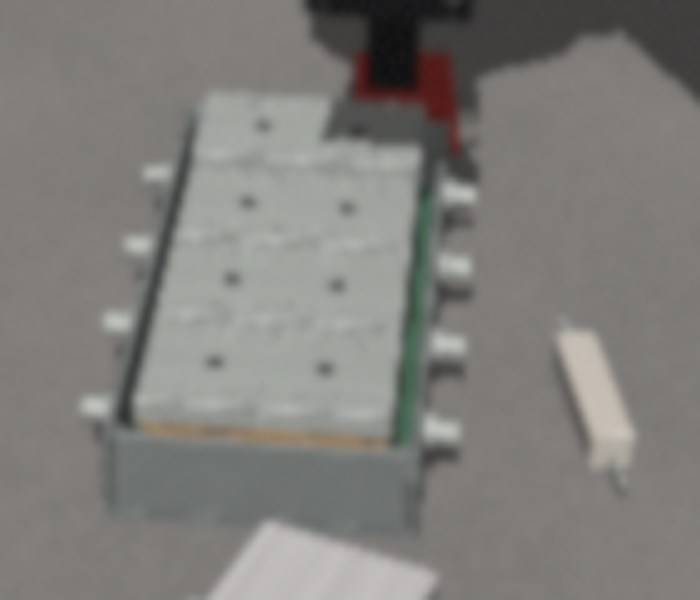

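```bash
python3 -c "
from cell import env
from h import *
c=env.get_calibration('side');P0=np.load('sideP.npy');d=np.load('side2.npy');P=cloud(c,d)
for v in range(134,162,1): print(v,P[v,338].round(0),'|',P0[v,338].round(0))
print('top cam covers in side cloud')
for u,v in((313,155),(331,156),(309,170),(329,171),(306,186),(327,187),(303,202),(325,203)): print(P0[v,u].round(1))
f=200/np.tan(np.radians(c['vfov']/2));Rm=R.from_euler('xyz',c['attitude'])
for X in([510,-173,55],[510,-163,55],[547,-173,58],[510,-145,58]):
  q=Rm.inv().apply(np.array(X)-c['xyz']);a,b=q[0]/-q[2],-q[1]/-q[2];k=1+c['k1']*(a*a+b*b);print(X,c['cx']+f*a*k,c['cy']+f*b*k)
"
```

```text
134 [ 509. -163.  118.] | [ 511. -384.   -0.]
135 [ 509. -166.  115.] | [ 511. -378.    0.]
136 [ 509. -163.  114.] | [ 510. -369.    2.]
137 [ 509. -163.  111.] | [ 510. -368.   -0.]
138 [ 509. -162.  109.] | [ 510. -359.    1.]
139 [ 509. -167.  104.] | [ 510. -355.    0.]
140 [ 509. -168.  101.] | [ 510. -318.   18.]
141 [ 509. -168.   98.] | [ 510. -315.   17.]
142 [ 509. -166.   97.] | [ 509. -305.   19.]
143 [ 508. -165.   95.] | [ 509. -300.   19.]
144 [ 508. -166.   92.] | [ 509. -296.   18.]
145 [ 508. -169.   88.] | [ 509. -293.   17.]
146 [ 508. -166.   87.] | [ 509. -289.   17.]
147 [ 508. -169.   82.] | [ 509. -282.   18.]
148 [ 509. -283.   14.] | [ 509. -278.   17.]
149 [ 509. -274.   16.] | [ 509. -276.   15.]
150 [ 508. -195.   59.] | [ 508. -194.   60.]
151 [ 508. -193.   58.] | [ 508. -192.   58.]
152 [ 508. -190.   57.] | [ 508. -189.   57.]
153 [ 508. -183.   59.] | [ 508. -189.   55.]
154 [ 508. -180.   58.] | [ 508. -182.   56.]
155 [ 507. -176.   57.] | [ 507. -176.   58.]
156 [ 507. -170.   58.] | [ 507. -170.   58.]
157 [ 507. -164.   59.] | [ 507. -165.   59.]
158 [ 507. -158.   60.] | [ 507. -160.   59.]
159 [ 507. -157.   58.] | [ 507. -157.   58.]
160 [ 507. -151.   59.] | [ 507. -150.   60.]
161 [ 507. -149.   58.] | [ 507. -146.   60.]
top cam covers in side cloud
[ 564.5 -168.4   59.3]
[ 523.2 -165.8   60.1]
[ 569.7 -114.    53. ]
[ 525.4 -109.5   55.3]
[571.3 -48.7  54.6]
[527.1 -46.3  55.8]
[572.8   9.9  55.5]
[528.6  10.5  55.7]
[510, -173, 55] 336.8174669894372 156.51282590089255
[510, -163, 55] 336.69746295619404 158.76783082416597
[547, -173, 58] 320.7286695673842 154.77094569304643
[510, -145, 58] 336.51967431890455 161.7667751292419
```

The side picture and depth disagree with the reported pose: the fingertip appears at z≈81 while the reported TCP z is 54.8. Its x and y agree. There was no contact yet, so I'll keep lowering carefully, going by force and camera rather than the nominal height.

{"name": "arm_command", "arguments": {
  "steps": [
    {"dx": 0,"dy": 0,"dz": 0.004,"rx": 0,"ry": 0,"rz": 0,"claw": 1},
    {"dx": 0,"dy": 0,"dz": 0.004,"rx": 0,"ry": 0,"rz": 0,"claw": 1},
    {"dx": 0,"dy": 0,"dz": 0.004,"rx": 0,"ry": 0,"rz": 0,"claw": 1},
    {"dx": 0,"dy": 0,"dz": 0,"rx": 0,"ry": 0,"rz": 0,"claw": 1}
  ]
}}

```text
t: 5.88
eef_pos: [509.8, -173.0, 44.3]
tcp_rot: [-3.139, 0.004, 3.109]
ft_force: [-0.4, -0.2, -0.3]
opening: 0.004
```

```bash
cat > look.py <<'E'
from cell import env
from h import *
import sys
to(env,(509,-172,40))
c=env.get_calibration('side')
p,d=env.read_camera('side');cv2.imwrite('pics/%s.png'%sys.argv[1],cv2.resize(p[130:210,280:380,::-1],None,fx=7,fy=7,interpolation=cv2.INTER_CUBIC))
P=cloud(c,d);np.save('last.npy',P)
for v in range(146,160): print(v,P[v,337].round(0),end=' ')
to(env,(509,-172,40))
E
python3 look.py side3
```

```text
t 5.875 [ 509.8 -173.    44.3] [-3.139  0.004  3.109] F [-0.4 -0.2 -0.3] op 0.0 M [0.05 0.   0.05]
mm [0.8 0.9 4.3] frac [0.001  0.0012 0.0053]
146 [ 510. -166.   87.] 147 [ 510. -164.   85.] 148 [ 510. -166.   82.] 149 [ 510. -170.   77.] 150 [ 510. -168.   75.] 151 [ 510. -166.   74.] 152 [ 510. -186.   59.] 153 [ 510. -180.   60.] 154 [ 510. -178.   59.] 155 [ 510. -169.   61.] 156 [ 510. -167.   60.] 157 [ 509. -164.   59.] 158 [ 509. -160.   59.] 159 [ 509. -157.   58.] t 5.925 [ 509.9 -173.    44.4] [-3.139  0.005  3.109] F [0.7 1.5 0.7] op 0.01 M [ 0.02 -0.03  0.01]
mm [0.9 0.9 4.4] frac [0.0011 0.0012 0.0055]
```

View pics/side3.png

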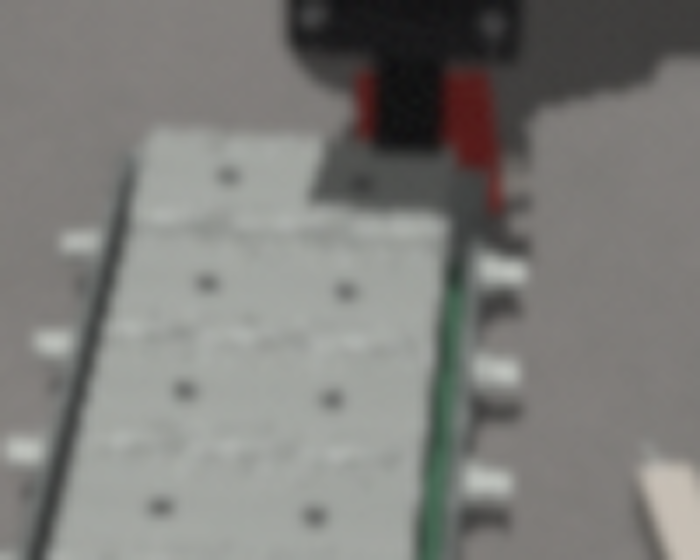

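The tip is now at about z 73 with the reported TCP at 44, so the offset is about 28 mm. Contact should come at a reported z of about 30. I'll approach in small steps.

{"name": "arm_command", "arguments": {
  "steps": [
    {"dx": 0,"dy": 0,"dz": 0.005,"rx": 0,"ry": 0,"rz": 0,"claw": 1},
    {"dx": 0,"dy": 0,"dz": 0.005,"rx": 0,"ry": 0,"rz": 0,"claw": 1},
    {"dx": 0,"dy": 0,"dz": 0,"rx": 0,"ry": 0,"rz": 0,"claw": 1}
  ]
}}

```text
t: 6.3
eef_pos: [509.9, -173.0, 35.9]
tcp_rot: [-3.139, 0.005, 3.109]
ft_force: [-0.4, 0.1, -0.5]
opening: 0.007
```

{"name": "arm_command", "arguments": {
  "steps": [
    {"dx": 0,"dy": 0,"dz": 0.0015,"rx": 0,"ry": 0,"rz": 0,"claw": 1},
    {"dx": 0,"dy": 0,"dz": 0.0015,"rx": 0,"ry": 0,"rz": 0,"claw": 1},
    {"dx": 0,"dy": 0,"dz": 0,"rx": 0,"ry": 0,"rz": 0,"claw": 1}
  ]
}}

```text
t: 6.68
eef_pos: [510.0, -173.0, 33.4]
tcp_rot: [-3.139, 0.005, 3.109]
ft_force: [0.2, 0.8, -0.3]
opening: 0.008
```

{"name": "arm_command", "arguments": {
  "steps": [
    {"dx": 0,"dy": 0,"dz": 0.001,"rx": 0,"ry": 0,"rz": 0,"claw": 1},
    {"dx": 0,"dy": 0,"dz": 0,"rx": 0,"ry": 0,"rz": 0,"claw": 1}
  ]
}}

```text
t: 6.92
eef_pos: [510.1, -173.1, 32.6]
tcp_rot: [-3.139, 0.005, 3.109]
ft_force: [-0.8, -1.4, -0.0]
opening: 0.006
```

{"name": "arm_command", "arguments": {
  "steps": [
    {"dx": 0,"dy": 0,"dz": 0.001,"rx": 0,"ry": 0,"rz": 0,"claw": 1},
    {"dx": 0,"dy": 0,"dz": 0,"rx": 0,"ry": 0,"rz": 0,"claw": 1}
  ]
}}

```text
t: 7.18
eef_pos: [510.0, -173.1, 31.8]
tcp_rot: [-3.139, 0.005, 3.109]
ft_force: [0.4, 0.4, 0.1]
opening: 0.005
```

{"name": "arm_command", "arguments": {
  "steps": [
    {"dx": 0,"dy": 0,"dz": 0.001,"rx": 0,"ry": 0,"rz": 0,"claw": 1},
    {"dx": 0,"dy": 0,"dz": 0,"rx": 0,"ry": 0,"rz": 0,"claw": 1}
  ]
}}

```text
t: 7.42
eef_pos: [510.0, -173.1, 31.0]
tcp_rot: [-3.139, 0.005, 3.109]
ft_force: [0.2, 0.3, 0.9]
opening: 0.005
```

{"name": "arm_command", "arguments": {
  "steps": [
    {"dx": 0,"dy": 0,"dz": 0.001,"rx": 0,"ry": 0,"rz": 0,"claw": 1},
    {"dx": 0,"dy": 0,"dz": 0,"rx": 0,"ry": 0,"rz": 0,"claw": 1}
  ]
}}

```text
t: 7.68
eef_pos: [510.1, -173.1, 30.3]
tcp_rot: [-3.139, 0.005, 3.109]
ft_force: [0.4, -0.0, 2.1]
opening: 0.005
```

```bash
python3 look.py side4
```

```text
t 7.675 [ 510.1 -173.1   30.3] [-3.139  0.005  3.109] F [ 0.4 -0.   2.1] op 0.01 M [ 0.1   0.08 -0.  ]
mm [ 1.1  1.  -9.7] frac [ 0.0013  0.0013 -0.0122]
146 [ 510. -165.   87.] 147 [ 510. -168.   83.] 148 [ 510. -164.   83.] 149 [ 510. -165.   79.] 150 [ 510. -166.   76.] 151 [ 510. -162.   76.] 152 [ 510. -167.   70.] 153 [ 510. -169.   67.] 154 [ 510. -165.   66.] 155 [ 510. -170.   61.] 156 [ 510. -168.   60.] 157 [ 510. -168.   57.] 158 [ 509. -166.   55.] 159 [ 509. -162.   55.] t 7.725 [ 510.1 -173.1   30.3] [-3.139  0.005  3.109] F [-1.5 -0.8  2.4] op 0.01 M [0.06 0.05 0.07]
mm [ 1.1  1.1 -9.7] frac [ 0.0014  0.0013 -0.0121]
```

Contact at a reported z of about 31, with 2 N upward. I'll continue gently to see whether the cover gives.

{"name": "arm_command", "arguments": {
  "steps": [
    {"dx": 0,"dy": 0,"dz": 0.001,"rx": 0,"ry": 0,"rz": 0,"claw": 1},
    {"dx": 0,"dy": 0,"dz": 0,"rx": 0,"ry": 0,"rz": 0,"claw": 1}
  ]
}}

```text
t: 7.98
eef_pos: [510.1, -173.1, 29.6]
tcp_rot: [-3.139, 0.005, 3.109]
ft_force: [-1.7, 0.4, 3.0]
opening: 0.006
```

{"name": "arm_command", "arguments": {
  "steps": [
    {"dx": 0,"dy": 0,"dz": 0.001,"rx": 0,"ry": 0,"rz": 0,"claw": 1},
    {"dx": 0,"dy": 0,"dz": 0,"rx": 0,"ry": 0,"rz": 0,"claw": 1}
  ]
}}

```text
t: 8.22
eef_pos: [510.2, -173.2, 29.3]
tcp_rot: [-3.138, 0.006, 3.109]
ft_force: [-0.8, 0.6, 3.8]
opening: 0.003
```

```bash
python3 look.py side5
```

```text
t 8.225 [ 510.2 -173.2   29.3] [-3.138  0.006  3.109] F [-0.8  0.6  3.8] op 0.0 M [ 0.1   0.23 -0.02]
mm [  1.1   1.1 -10.7] frac [ 0.0014  0.0014 -0.0134]
146 [ 510. -162.   89.] 147 [ 510. -167.   83.] 148 [ 510. -163.   83.] 149 [ 510. -167.   78.] 150 [ 510. -170.   74.] 151 [ 510. -167.   73.] 152 [ 510. -167.   71.] 153 [ 510. -168.   67.] 154 [ 510. -169.   64.] 155 [ 510. -172.   59.] 156 [ 510. -168.   60.] 157 [ 510. -170.   56.] 158 [ 509. -167.   55.] 159 [ 509. -162.   55.] t 8.275 [ 510.2 -173.2   29.3] [-3.138  0.006  3.109] F [-1.   0.4  5.2] op 0.01 M [ 0.17  0.23 -0.04]
mm [  1.1   1.1 -10.7] frac [ 0.0014  0.0014 -0.0134]
```

View pics/side5.png

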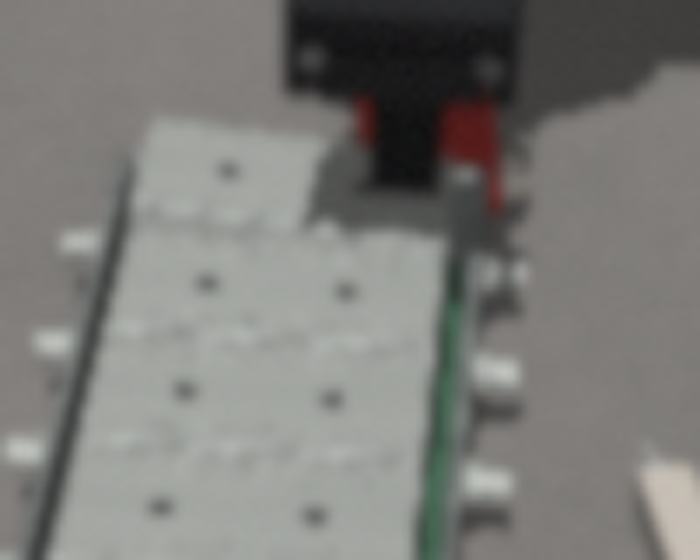

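The picture shows the rock: the free end's edge rose at (150, 118, was 128) while the pressed end dropped, and force is now rising as that end lands. This is the loose cover. I'll lift off and look at whether it springs back level.

{"name": "arm_command", "arguments": {
  "steps": [
    {"dx": 0,"dy": 0,"dz": -0.006,"rx": 0,"ry": 0,"rz": 0,"claw": 1},
    {"dx": 0,"dy": 0,"dz": -0.01,"rx": 0,"ry": 0,"rz": 0,"claw": 1},
    {"dx": 0,"dy": 0,"dz": -0.01,"rx": 0,"ry": 0,"rz": 0,"claw": 1},
    {"dx": 0,"dy": 0,"dz": 0,"rx": 0,"ry": 0,"rz": 0,"claw": 1}
  ]
}}

```text
t: 8.78
eef_pos: [510.3, -173.2, 51.5]
tcp_rot: [-3.138, 0.006, 3.109]
ft_force: [-0.6, -0.3, -0.3]
opening: 0.007
```

```bash
cp last.npy tilt.npy; python3 look.py side6; python3 - <<'E'
import numpy as np
for n in("sideP","tilt","last"):
    P=np.load(n+".npy").reshape(-1,3)
    m=(abs(P[:,1]+172)<22)&(P[:,0]>528)&(P[:,0]<592)&(P[:,2]>50)&(P[:,2]<70)
    q=P[m];c=np.linalg.lstsq(np.c_[q[:,0]-546,np.ones(len(q))],q[:,2],rcond=None)[0];print(n,m.sum(),"slope",c[0].round(3),"z mid",c[1].round(1))
E
python3 -c "
from cell import env
from h import *
to(env,(546.5,-173,36))"
```

```text
t 8.775 [ 510.3 -173.2   51.5] [-3.138  0.006  3.109] F [-0.6 -0.3 -0.3] op 0.01 M [ 0.05  0.02 -0.04]
mm [ 1.4  1.2 11.5] frac [0.0017 0.0014 0.0144]
146 [ 510. -166.   87.] 147 [ 510. -170.   82.] 148 [ 510. -169.   80.] 149 [ 511. -271.   18.] 150 [ 510. -199.   57.] 151 [ 510. -190.   59.] 152 [ 510. -186.   59.] 153 [ 510. -184.   58.] 154 [ 510. -179.   58.] 155 [ 510. -174.   58.] 156 [ 510. -169.   58.] 157 [ 509. -166.   58.] 158 [ 509. -160.   59.] 159 [ 509. -155.   59.] t 8.825 [ 510.1 -173.1   51.2] [-3.139  0.006  3.109] F [-0.6 -0.8 -0.4] op 0.0 M [ 0.07 -0.03 -0.04]
mm [ 1.2  1.1 11.2] frac [0.0015 0.0013 0.014 ]
sideP 277 slope 0.005 z mid 58.8
tilt 279 slope 0.087 z mid 59.0
last 285 slope -0.002 z mid 58.8
t 8.825 [ 510.1 -173.1   51.2] [-3.139  0.006  3.109] F [-0.6 -0.8 -0.4] op 0.0 M [ 0.07 -0.03 -0.04]
mm [-36.3   1.3  15.4] frac [-0.0454  0.0016  0.0193]
```

View pics/side6.png

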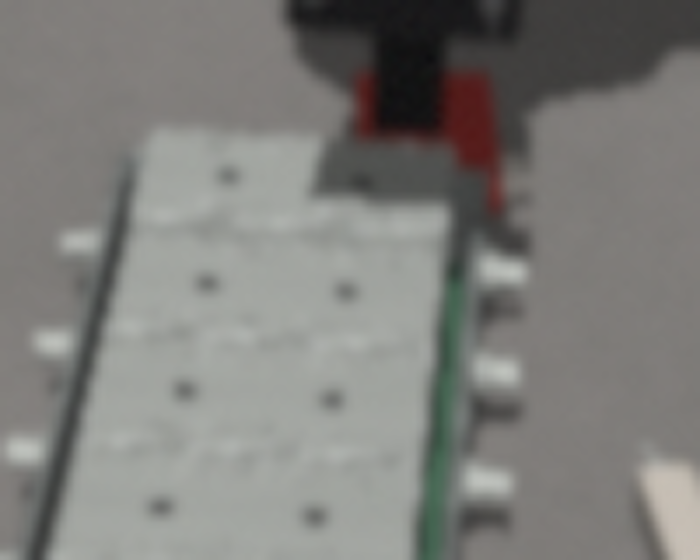

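Measured tilt was 0.087 rad under the press, and the cover is level again afterwards (−0.002), standing about 4 mm proud. Next I'll move over its middle.

{"name": "arm_command", "arguments": {
  "steps": [
    {"dx": -0.0225,"dy": 0.001,"dz": 0,"rx": 0,"ry": 0,"rz": 0,"claw": 1},
    {"dx": -0.0225,"dy": 0,"dz": 0.006,"rx": 0,"ry": 0,"rz": 0,"claw": 1},
    {"dx": 0,"dy": 0,"dz": 0.006,"rx": 0,"ry": 0,"rz": 0,"claw": 1},
    {"dx": 0,"dy": 0,"dz": 0,"rx": 0,"ry": 0,"rz": 0,"claw": 1}
  ]
}}

```text
t: 9.32
eef_pos: [545.7, -173.2, 40.8]
tcp_rot: [-3.139, 0.004, 3.109]
ft_force: [-0.9, -0.0, 0.7]
opening: 0.006
```

```bash
python3 -c "
from cell import env
from h import *
to(env,(546,-173,33))"
```

```text
t 9.325 [ 545.7 -173.2   40.8] [-3.139  0.004  3.109] F [-0.9 -0.   0.7] op 0.01 M [ 0.05 -0.05  0.01]
mm [-0.2  0.2  7.8] frac [-0.0003  0.0003  0.0098]
```

{"name": "arm_command", "arguments": {
  "steps": [
    {"dx": 0,"dy": 0,"dz": 0.004,"rx": 0,"ry": 0,"rz": 0,"claw": 1},
    {"dx": 0,"dy": 0,"dz": 0.004,"rx": 0,"ry": 0,"rz": 0,"claw": 1},
    {"dx": 0,"dy": 0,"dz": 0.002,"rx": 0,"ry": 0,"rz": 0,"claw": 1},
    {"dx": 0,"dy": 0,"dz": 0,"rx": 0,"ry": 0,"rz": 0,"claw": 1}
  ]
}}

```text
t: 9.82
eef_pos: [544.5, -173.2, 32.4]
tcp_rot: [-3.139, 0.003, 3.108]
ft_force: [-0.2, -0.1, -0.1]
opening: 0.003
```

{"name": "arm_command", "arguments": {
  "steps": [
    {"dx": 0,"dy": 0,"dz": 0.002,"rx": 0,"ry": 0,"rz": 0,"claw": 1},
    {"dx": 0,"dy": 0,"dz": 0,"rx": 0,"ry": 0,"rz": 0,"claw": 1}
  ]
}}

```text
t: 10.07
eef_pos: [544.7, -173.3, 31.3]
tcp_rot: [-3.139, 0.004, 3.108]
ft_force: [0.2, 1.0, 0.4]
opening: 0.003
```

{"name": "arm_command", "arguments": {
  "steps": [
    {"dx": 0,"dy": 0,"dz": 0.002,"rx": 0,"ry": 0,"rz": 0,"claw": 1},
    {"dx": 0,"dy": 0,"dz": 0,"rx": 0,"ry": 0,"rz": 0,"claw": 1}
  ]
}}

```text
t: 10.32
eef_pos: [544.8, -173.4, 30.2]
tcp_rot: [-3.139, 0.005, 3.108]
ft_force: [-0.1, -0.0, 0.4]
opening: 0.004
```

{"name": "arm_command", "arguments": {
  "steps": [
    {"dx": 0,"dy": 0,"dz": 0.002,"rx": 0,"ry": 0,"rz": 0,"claw": 1},
    {"dx": 0,"dy": 0,"dz": 0,"rx": 0,"ry": 0,"rz": 0,"claw": 1}
  ]
}}

```text
t: 10.58
eef_pos: [544.9, -173.4, 28.9]
tcp_rot: [-3.139, 0.005, 3.108]
ft_force: [0.7, 1.5, 0.5]
opening: 0.006
```

{"name": "arm_command", "arguments": {
  "steps": [
    {"dx": 0,"dy": 0,"dz": 0.002,"rx": 0,"ry": 0,"rz": 0,"claw": 1},
    {"dx": 0,"dy": 0,"dz": 0,"rx": 0,"ry": 0,"rz": 0,"claw": 1}
  ]
}}

```text
t: 10.82
eef_pos: [544.9, -173.4, 27.6]
tcp_rot: [-3.139, 0.005, 3.109]
ft_force: [0.2, 0.7, 1.3]
opening: 0.008
```

{"name": "arm_command", "arguments": {
  "steps": [
    {"dx": 0,"dy": 0,"dz": 0.002,"rx": 0,"ry": 0,"rz": 0,"claw": 1},
    {"dx": 0,"dy": 0,"dz": 0,"rx": 0,"ry": 0,"rz": 0,"claw": 1}
  ]
}}

```text
t: 11.08
eef_pos: [545.0, -173.4, 27.7]
tcp_rot: [-3.138, 0.006, 3.109]
ft_force: [0.3, 1.3, 1.0]
opening: 0.007
```

{"name": "arm_command", "arguments": {
  "steps": [
    {"dx": 0,"dy": 0,"dz": 0.003,"rx": 0,"ry": 0,"rz": 0,"claw": 1}
  ]
}}

```text
t: 11.2
eef_pos: [545.3, -173.5, 27.2]
tcp_rot: [-3.138, 0.007, 3.109]
ft_force: [-12.0, 4.4, 47.4]
opening: 0.003
```

{"name": "arm_command", "arguments": {
  "steps": [
    {"dx": 0,"dy": 0,"dz": 0.004,"rx": 0,"ry": 0,"rz": 0,"claw": 1}
  ]
}}

```text
t: 11.32
eef_pos: [545.4, -173.6, 27.1]
tcp_rot: [-3.137, 0.008, 3.109]
ft_force: [-16.1, 5.6, 57.1]
opening: 0.002
```

```bash
python3 look.py side7
```

```text
t 11.325 [ 545.4 -173.6   27.1] [-3.137  0.008  3.109] F [-16.1   5.6  57.1] op 0.0 M [ 1.12  3.11 -0.04]
mm [ 36.3   0.3 -13.2] frac [ 0.0454  0.0004 -0.0165]
146 [ 511. -290.   16.] 147 [ 511. -285.   16.] 148 [ 511. -279.   16.] 149 [ 511. -277.   15.] 150 [ 511. -266.   18.] 151 [ 511. -261.   18.] 152 [ 510. -194.   54.] 153 [ 510. -191.   54.] 154 [ 510. -183.   56.] 155 [ 510. -179.   55.] 156 [ 510. -180.   52.] 157 [ 510. -172.   54.] 158 [ 509. -165.   56.] 159 [ 509. -163.   55.] t 11.375 [ 545.4 -173.5   27.2] [-3.137  0.008  3.109] F [-13.8   6.   45.3] op 0.0 M [0.88 2.52 0.01]
mm [ 36.3   0.3 -13.1] frac [ 0.0453  0.0004 -0.0164]
```

View pics/side7.png

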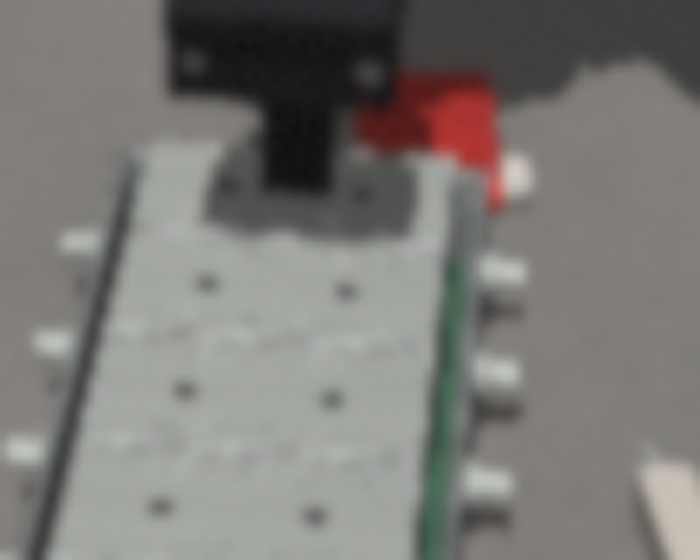

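Force jumped to 57 N vertical, which is harder than I meant and close to the 60 N dent limit. The cover had already gone home, with its surface at about 54–55. I'll back off now.

{"name": "arm_command", "arguments": {
  "steps": [
    {"dx": 0,"dy": 0,"dz": -0.01,"rx": 0,"ry": 0,"rz": 0,"claw": 1},
    {"dx": 0,"dy": 0,"dz": -0.04,"rx": 0,"ry": 0,"rz": 0,"claw": 1},
    {"dx": 0,"dy": 0,"dz": -0.06,"rx": 0,"ry": 0,"rz": 0,"claw": 1},
    {"dx": 0.04,"dy": 0,"dz": -0.05,"rx": 0,"ry": 0,"rz": 0,"claw": 1},
    {"dx": 0,"dy": 0.07,"dz": -0.03,"rx": 0,"ry": 0,"rz": 0,"claw": 1},
    {"dx": 0,"dy": 0.07,"dz": 0,"rx": 0,"ry": 0,"rz": 0,"claw": 1},
    {"dx": 0,"dy": 0.07,"dz": 0,"rx": 0,"ry": 0,"rz": 0,"claw": 1},
    {"dx": 0,"dy": 0.07,"dz": 0,"rx": 0,"ry": 0,"rz": 0,"claw": 1},
    {"dx": 0,"dy": 0.07,"dz": 0,"rx": 0,"ry": 0,"rz": 0,"claw": 1},
    {"dx": 0,"dy": 0,"dz": 0,"rx": 0,"ry": 0,"rz": 0,"claw": 1}
  ]
}}

```text
t: 12.62
eef_pos: [522.0, 115.0, 181.2]
tcp_rot: [-3.137, 0.011, 3.105]
ft_force: [0.3, -0.8, -1.0]
opening: 0.004
```

```bash
cat > chk.py <<'E'
from cell import env
from h import *
to(env,(0,0,0))
for n in("side","top"):
    p,d=env.read_camera(n);cv2.imwrite(f"pics/{n}8.png",p[:,:,::-1]);P=cloud(env.get_calibration(n),d).reshape(-1,3)
    P0=np.load(n+"P.npy").reshape(-1,3)
    for y,x in((7.5,552),(-52,550),(-113.8,548),(-172.8,546)):
        o=[]
        for Q in(P0,P):
            m=(abs(Q[:,1]-y)<22)&(abs(Q[:,0]-x)<44)&(Q[:,2]>45)&(Q[:,2]<70)
            q=Q[m]
            if m.sum()<30:o.append(None);continue
            c=np.linalg.lstsq(np.c_[q[:,:2]-[x,y],np.ones(len(q))],q[:,2],rcond=None)[0];o.append((m.sum(),c.round(3)))
        print(n,y,*o)
E
python3 chk.py
```

```text
t 12.625 [522.  115.  181.2] [-3.137  0.011  3.105] F [ 0.3 -0.8 -1. ] op 0.0 M [0.01 0.04 0.04]
mm [ 519.4 -133.2  176.1] frac [ 0.6493 -0.1665  0.2201]
side 7.5 (np.int64(564), array([ 1.0000e-03, -1.0000e-03,  5.4337e+01])) (np.int64(567), array([ 0.0000e+00, -5.0000e-03,  5.4387e+01]))
side -52 (np.int64(493), array([1.0000e-03, 6.0000e-03, 5.4469e+01])) (np.int64(494), array([-1.0000e-03,  2.0000e-03,  5.4394e+01]))
side -113.8 (np.int64(417), array([3.0000e-03, 1.0000e-03, 5.4488e+01])) (np.int64(388), array([1.0000e-03, 9.0000e-03, 5.4468e+01]))
side -172.8 (np.int64(371), array([ 4.000e-03, -1.000e-02,  5.879e+01])) (np.int64(232), array([ 0.   ,  0.   , 54.407]))
top 7.5 (np.int64(966), array([2.0000e-03, 1.0000e-03, 5.4959e+01])) (np.int64(734), array([ 2.0000e-03, -1.3000e-02,  5.4875e+01]))
top -52 (np.int64(972), array([-3.000e-03,  3.000e-03,  5.504e+01])) (np.int64(973), array([-3.0000e-03,  1.0000e-03,  5.5062e+01]))
top -113.8 (np.int64(971), array([-2.000e-03, -0.000e+00,  5.498e+01])) (np.int64(972), array([-1.0000e-03,  3.0000e-03,  5.5101e+01]))
top -172.8 (np.int64(974), array([-4.0000e-03, -0.0000e+00,  5.9317e+01])) (np.int64(958), array([-3.0000e-03,  3.0000e-03,  5.5097e+01]))
```

View pics/side8.png

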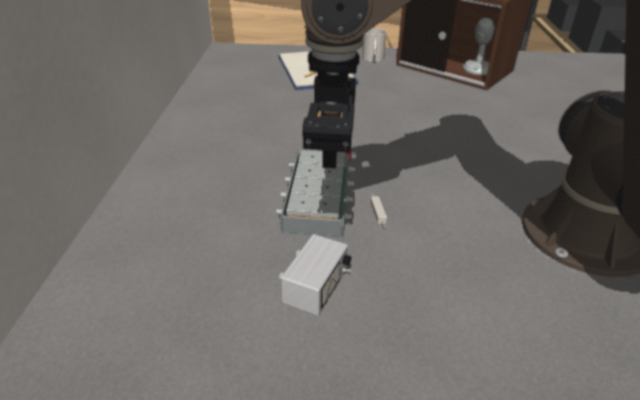

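View pics/top8.png

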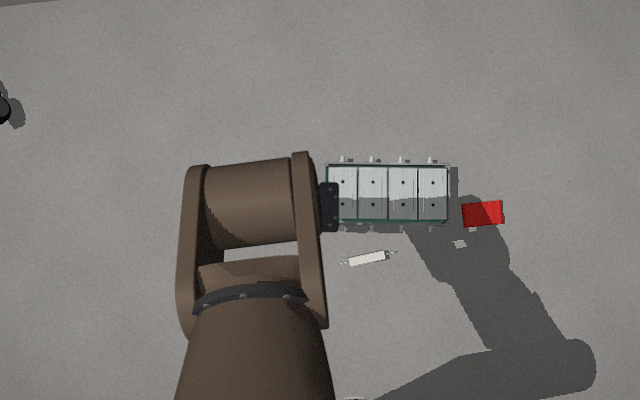

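Both cameras show all four covers level: 54.4–54.5 mm in the side view and 54.9–55.1 mm in the top view. The meter, resistor and battery look unmoved, and the arm is clear.

```bash
python3 -c "
from cell import env
print(env.job_done())"
```

```text
the job is handed in; nothing more can be done
None
```

The loose cover was the one at the −y end, next to the battery pack. I pressed it home and handed the job in at about 12.7 s. The main doubt is a hard press near the end, described below.

- **Finding it:** The camera depth showed this cover about 4 mm proud, so I pressed its robot-side end first. It tipped 0.087 rad at 2–5 N and sprang back level when released. I did not press the other three.
- **Pressing home:** I pressed in its middle and its surface dropped from about 59 mm to the height of the others. Both cameras then showed all four covers level: 54.4–54.5 mm in the side view, 54.9–55.1 mm in the top view.
- **Not checked:** I did not press its end again to confirm it no longer rocks.
- **Bystanders:** In the last pictures the meter, the resistor and the battery pack look unmoved. The arm partly hid the meter in the top view. The arm was clear of everything, with only sensor noise on the wrist force.

**What went wrong or disagreed:**
- **Hard press:** The last two press steps were harder than I intended. The upward force on the tool read 47 N, then 57 N, just under the 60 N dent limit (about 60 N total with the sideways part). The cover was already down by then. The fitted surface shows no dent, but I only read the force at the end of each step, so I can't rule out a brief higher peak.
- **Fingertip height:** The real fingertips were about 27 mm above the reported tool point. I relied on contact force and the cameras for height instead.

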